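Weigh out the solid stopper and close the flask with it

ROBOT

A 7-joint arm with a two-finger parallel gripper is mounted at the origin on the work surface. World frame = base frame: x ahead of the robot, y to its left, z up, the work surface at z = 0. Lengths are in m, angles in rad, forces in N, time in s.
With the tool pointing down it reaches from about 0.425 to 0.875 m from the base axis. Payload 8.4 kg.
Tool frame: the origin (TCP) lies at the very end of the fingers, on their centre line; the grasp point (between the pads) lies 19 mm behind it; z points along the fingers, y is the line along which they close (so a half turn about z gives the same grasp; the last joint's range is limited). The gripper opens to 87 mm and grips with 3 to 60 N. Pads are 19 mm wide; open, the fingers measure 117 mm over their backs; the gripper's body (75 mm by 190 mm) begins 51 mm behind the grasp point.
Start: joints at [-1.391, 0.333, 0.04, 1.465, -0.013, 1.343, -0.059], TCP at [0.179, 0.625, 0.186] pointing down, gripper open.
Joint ranges: [-2.58, 2.58], [-0.38, 2.09], [-1.3, 1.39], [0.25, 2.4], [-1.5, 4.64], [0.08, 2.09], [-2.65, 2.65]. Speed limits (rad/s): [2.22, 2.22, 2.79, 2.79, 3.14, 3.14, 3.14].

INTERFACE

Orientations are given as a unit quaternion [w, x, y, z].
In Python, from station import read_state, read_camera, sign_off gives the robot as it stands.
- The arm moves only by the shell command python3 -m pendant 'ROWS' [FORCE]. ROWS is JSON, a list of rows, each a list of 3 entries, a list of its own where there are three numbers: the shift along the world's x, y, z each as a share of 0.25 m, from -1 to 1, then the turn, a rotation vector about the world's x, y, z each as a share of 45 degrees, from -1 to 1, then the opening, from 0 (shut) to 1 (fully open). In form: [[[dx, dy, dz], [rx, ry, rz], jaw], ...]. A call has 1 to 20 rows; each row shifts and turns the commanded pose from where the row before left it; what a row does not reach is not made up. A row lasts 1/12 s, in which the tool goes at most 41.7 mm and 7.16 degrees, less where a joint would pass 70% of its speed; a pose out of reach is approached as far as the arm can. A call with a number of a shift or a turn outside -1 to 1 is refused whole. A call with a gripper value outside its range is refused whole. The fingers move at their own pace and stop on an object; FORCE is the grip in N (left out, the last holds). Time passes only in rows, so rows that do not move let the fingers close. It gives the time, the measured TCP pose, the force, the opening and the grip force at its end, in the units of the state.
- read_state(): the state, without advancing time (a new reading comes with each control period).
- read_camera(name): name is "scene" or "top" or "wrist"; returns a dict with "img" (480x640x3 uint8, red, green, blue), "fov_y" (degrees; the focal length in pixels is half the picture's height over the tangent of half this angle, whatever the lens; pixels are square), "cx", "cy" (the principal point, pixels), "position" and "rotation" of the camera in the world. Camera axes: x right, y down, z forward; pixel columns grow to the right and rows downward; lengths in m; the calibration is good to about 2 mm. A picture is of the moment at which its call begins. There is no depth.
- sign_off(): hands the job in; it is judged then, once.
The state is a dict: "time": time; "joint_pos": joint angles; "dq": joint speeds; "effort": joint torques, N m; "ee_pos": TCP position; "orientation": TCP orientation; "ft_force": force on the tool from outside, world axes, zero at the start; "moment": the same for the moment, N m; "grip_width": opening from 0.0 (shut) to 1.0 (fully open); "grip_force": force on a finger pad.
Only numpy, scipy, OpenCV 4.12 (cv2) and the standard library are available. Lean on these libraries where they do the work, as an engineer would, in place of code of your own. Each camera call takes 0.05 s, during which the arm holds its last target. There are 200 camera calls.

TASK

The two black stoppers look alike, but one is solid and the other hollow: stand one of them alone on the balance's empty pan, take your hand off and see - the solid one sinks the pan, the hollow one does not. Then seat the solid stopper upright and fully home in the flask's neck, and stand the hollow one upright in the aluminium tray. Finish with the balance empty, and leave the other bottles and the cup where they stand.

Things in the scene. Friction and masses are not known exactly. Their poses are not given: they have to be found in the camera images.
- stopper_1_mid (a point): Black rubber stopper, 88 mm tall, foot down: plug 42 mm long (33 mm across at the foot, 38.6 at its top), flange 52 mm across, 6 mm thick, then a round grip knob 26 mm across, 40 mm tall. Point on the axis half-way up, 44 mm above the foot; z from foot to knob. One stopper is solid (145-190 g), one hollow (45-75 g); neither looks, name nor place tell which.
- stopper_2_mid (a point): Black rubber stopper, 88 mm tall, foot down: plug 42 mm long (33 mm across at the foot, 38.6 at its top), flange 52 mm across, 6 mm thick, then a round grip knob 26 mm across, 40 mm tall. Point on the axis half-way up, 44 mm above the foot; z from foot to knob. One stopper is solid (145-190 g), one hollow (45-75 g); neither looks, name nor place tell which.
- beam (a joint): Tilt of the balance beam, rad: 0 with the empty pan fully up (as at the start), 0.30 with it fully down. It turns freely, fully to one side or the other within a second: below 0.1 the load is lighter than the 110 g brass counterweight fixed on the other pan, above 0.2 heavier.
- pan_top (a point): Centre of the upper face of the balance's empty steel pan, a flat disc 112 mm across that stays level: about 130 mm above the bench when up, 91 mm when down. The balance's foot is fixed; the counterweight pan is 260 mm away on its left (+y) side.
- flask_mouth (a point): Centre of the amber flask's open mouth, level with its white rim collar, 145 mm above the bench. Neck: bore 42 mm wide, 50 mm deep, 52 mm across outside. Flask 112 mm wide, held fixed by a black ring 132 mm across. A stopper is fully home with its flange on the rim, its centre point 2 mm above this point.
- tray: Shallow square aluminium tray, 140 x 140 mm outside, walls 22 mm high and 4 mm thick, floor about 4 mm thick, fixed; origin under its centre, x and y along its sides.
- bottle: Bystander: white capped bottle, 54 mm across, 105 mm tall; origin at the centre of its underside.
- cup: Bystander: specimen cup with red lid, 60 mm across, 75 mm tall; origin at the centre of its underside.
- vial: Bystander: small white capped bottle, 44 mm across, 90 mm tall; origin at the centre of its underside.
Not all that is in view belongs to the job. What is shaped like the part that bears stopper_2_mid but yellow is not meant.

How it is judged:
On the way, in this order (a step that is already met when the one before it is completed fails the run):
1. one stopper stands alone on the balance pan, let go, and the beam has settled (((value of joint beam above 0.25 rad and horizontal distance between stopper_2_mid and pan_top below 0.06 m and z of stopper_2_mid in the frame of pan_top between 0.035 and 0.053 m and angle between stopper_2_mid's own z axis and vertical below 0.15 rad and horizontal distance between stopper_1_mid and pan_top above 0.08 m and contact force between each of the arm, the fingers and balance below 0.05 N and contact force between each of the arm, the fingers and stopper_2 below 0.05 N) or (value of joint beam below 0.05 rad and horizontal distance between stopper_1_mid and pan_top below 0.06 m and z of stopper_1_mid in the frame of pan_top between 0.035 and 0.053 m and angle between stopper_1_mid's own z axis and vertical below 0.15 rad and horizontal distance between stopper_2_mid and pan_top above 0.08 m and contact force between each of the arm, the fingers and balance below 0.05 N and contact force between each of the arm, the fingers and stopper_1 below 0.05 N))), for 0.3 s.
2. the solid stopper is fully home in the flask's neck (horizontal distance between stopper_2_mid and flask_mouth below 0.005 m and z of stopper_2_mid in the frame of flask_mouth between -0.003 and 0.006 m and angle between stopper_2_mid's own z axis and vertical below 0.06 rad), for 0.2 s.
At the end, for the whole second after the job is handed in: Solid stopper in the flask's neck: within 5 mm of centre, upright within 0.06 rad, flange on the rim (within about 5 mm). Hollow one on the tray's floor, upright within 0.15 rad. Balance empty, beam below 0.05 rad; stoppers at rest (all of step 2 and linear speed of each of stopper_2, stopper_1 below 0.02 m/s and x of stopper_1_mid in the frame of tray between -0.066 and 0.066 m and y of stopper_1_mid in the frame of tray between -0.066 and 0.066 m and z of stopper_1_mid in the frame of tray between 0.035 and 0.056 m and angle between stopper_1_mid's own z axis and vertical below 0.15 rad and value of joint beam below 0.05 rad); the robot touches nothing.
It fails at once if a bystanding bottle or cup is shifted by more than 30 mm or tipped over (distance of any of bottle, cup, vial from where it was at the start of the episode above 0.03 m or angle between any of bottle, cup, vial's own z axis and vertical above 0.5 rad).
It also fails if it takes over 72 s, if anything falls off the work surface, if the arm or the gripper's body presses on something with over 40 N, if the wrist force passes 120 N, or if a joint passes its speed limit or range.

## Working session

There is one attempt and no reset: what is moved stays moved. The work goes in short steps, Python scripts to look and compute and a shell command to move; the robot and the scene stay as the last step left them, time stands still between calls to the robot, and variables do not carry over. Pictures are saved under pics/ and viewed, at most 10 in all, crops included, and the job is handed in when it is done.

```bash
mkdir -p pics; cat > h.py <<'E'
import numpy as np, cv2
from station import read_state, read_camera
def snap(n, f=None):
    c=read_camera(n)
    if f: cv2.imwrite('pics/'+f,cv2.cvtColor(c['img'],cv2.COLOR_RGB2BGR))
    return c
def ray(c,u,v):
    f=c['img'].shape[0]/2/np.tan(np.radians(c['fov_y'])/2)
    return np.array(c['position']), np.array(c['rotation'])@np.array([(u-c['cx'])/f,(v-c['cy'])/f,1])
def onz(c,u,v,z):
    p,d=ray(c,u,v); return p+d*(z-p[2])/d[2]
def proj(c,P):
    f=c['img'].shape[0]/2/np.tan(np.radians(c['fov_y'])/2)
    q=np.array(c['rotation']).T@(np.array(P)-c['position']); return c['cx']+f*q[0]/q[2],c['cy']+f*q[1]/q[2]
E
python3 - <<'E'
from h import *
s=read_state(); print(s['time'],s['ee_pos'],s['orientation'],s['grip_width'])
for n in('top','scene'):
    c=snap(n,n+'1.png'); print(n,c['position'],np.round(c['rotation'],3).tolist(),c['fov_y'],c['cx'],c['cy'])
E
```

```text
0.0 [0.17877386 0.62438634 0.18466759] [-5.85247000e-05  1.38957717e-01  9.90297990e-01 -8.00220231e-04] 1.002817987320083
top [0.34610765 0.02010785 1.14606481] [0.057, -0.703, 0.707, -0.062] 55.63465631680039 319.54376384155705 235.1542781748915
scene [1.14276186 0.22875999 1.01169499] [-0.173, 0.543, 0.78, -0.259] 49.492710528868365 328.9907196824104 230.36931037875303
```

View pics/top1.png

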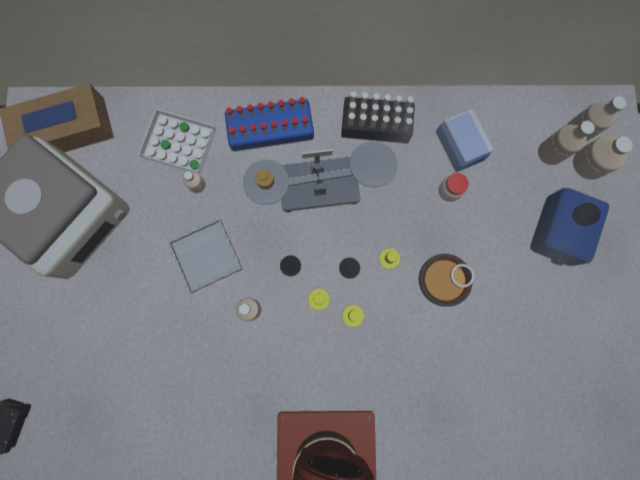

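View pics/scene1.png

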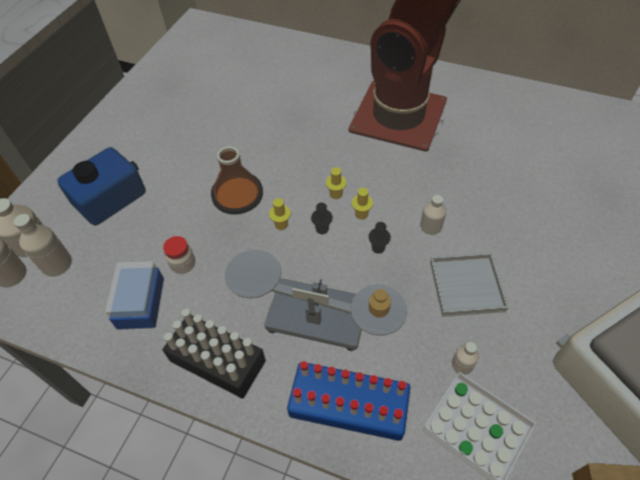

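The candidates for a black stopper are black at top (290,265) and (349,268). The decoys are yellow, at (319,299), (390,259) and (353,316). The empty pan is at (373,164), the flask mouth at (462,276) and the tray at (206,256). I choose the two black ones and check them in a close crop.

```bash
python3 - <<'E'
from h import *
t=snap('top'); s=snap('scene')
def tri(a,b):
    p,d=ray(t,*a);q,e=ray(s,*b)
    k=np.linalg.lstsq(np.c_[d,-e],q-p,rcond=None)[0]; A=p+k[0]*d;B=q+k[1]*e
    return np.round((A+B)/2,4),round(np.linalg.norm(A-B),4)
def dark(c,box,th=45):
    x0,y0,x1,y1=box; m=(c['img'][y0:y1,x0:x1].max(2)<th).astype(np.uint8)
    n,l,st,ce=cv2.connectedComponentsWithStats(m); i=1+np.argmax(st[1:,4]); return ce[i]+[x0,y0],st[i]
for b in((272,248,308,284),(332,250,366,286)):
    ce,st=dark(t,b); print('flange z.048',ce,st[2:],onz(t,*ce,.048))
print('knob tri'); 
print('yellow heights', [onz(t,u,v,.048).round(3) for u,v in((319,299),(390,259),(353,316))])
print('pan',onz(t,373,164,.13),tri((373,164),(253,273)))
print('mouth',onz(t,462,276,.145),tri((462,276),(229,155)))
print('tray',onz(t,206,256,.004)); 
for n,u,v,z in(('bottle',247,309,.105),('vial',190,176,.09),('cup',457,184,.075),('cw',264,178,.17)): print(n,onz(t,u,v,z))
print([onz(t,u,v,.022) for u,v in((171,241),(222,221),(241,267),(191,291))])
a=cv2.resize(t['img'][225:345,220:420],(800,480)); cv2.imwrite('pics/a.png',a[:,:,::-1])
b=cv2.resize(s['img'][150:260,260:460],None,fx=4,fy=4); cv2.imwrite('pics/b.png',b[:,:,::-1])
E
```

```text
Traceback (most recent call last):
  File "h.py", line 11, in onz
    p,d=ray(c,u,v); return p+d*(z-p[2])/d[2]
        ~~~^^^^^^^
  File "h.py", line 9, in ray
    return np.array(c['position']), np.array(c['rotation'])@np.array([(u-c['cx'])/f,(v-c['cy'])/f,1])
                                    ~~~~~~~~~~~~~~~~~~~~~~~^~~~~~~~~~~~~~~~~~~~~~~~~~~~~~~~~~~~~~~~~~
ValueError: matmul: Input operand 1 has a mismatch in its core dimension 0, with gufunc signature (n?,k),(k,m?)->(n?,m?) (size 3 is different from 4)
```

```bash
sed -i "s/    c=read_camera(n)/    c=read_camera(n); w=c['rotation']; c['rotation']=Rotation.from_quat([*w[1:],w[0]]).as_matrix()/; 1a from scipy.spatial.transform import Rotation" h.py; cat > m.py <<'E'
from h import *
t=snap('top'); s=snap('scene')
def tri(a,b):
    p,d=ray(t,*a);q,e=ray(s,*b)
    k=np.linalg.lstsq(np.c_[d,-e],q-p,rcond=None)[0]; A=p+k[0]*d;B=q+k[1]*e
    return np.round((A+B)/2,4),round(np.linalg.norm(A-B),4)
def dark(c,box,th=45):
    x0,y0,x1,y1=box; m=(c['img'][y0:y1,x0:x1].max(2)<th).astype(np.uint8)
    n,l,st,ce=cv2.connectedComponentsWithStats(m); i=1+np.argmax(st[1:,4]); return ce[i]+[x0,y0],st[i]
for b in((272,248,308,284),(332,250,366,286)):
    ce,st=dark(t,b); print('flange z.048',ce,st[2:],onz(t,*ce,.048))
print('yellow', [onz(t,u,v,.048).round(3) for u,v in((319,299),(390,259),(353,316))])
print('pan',onz(t,373,164,.13),tri((373,164),(253,273)))
print('mouth',onz(t,462,276,.145),tri((462,276),(229,155)))
print('tray',onz(t,206,256,.004)) 
for n,u,v,z in(('bottle',247,309,.105),('vial',190,176,.09),('cup',457,184,.075),('cw',264,178,.17)): print(n,onz(t,u,v,z))
print([onz(t,u,v,.022).round(3) for u,v in((171,241),(222,221),(241,267),(191,291))])
b=cv2.resize(s['img'][150:260,260:460],None,fx=4,fy=4); cv2.imwrite('pics/b.png',b[:,:,::-1])
E
python3 m.py
```

```text
Traceback (most recent call last):
  File "m.py", line 11, in <module>
    ce,st=dark(t,b); print('flange z.048',ce,st[2:],onz(t,*ce,.048))
          ~~~~^^^^^
  File "m.py", line 9, in dark
    n,l,st,ce=cv2.connectedComponentsWithStats(m); i=1+np.argmax(st[1:,4]); return ce[i]+[x0,y0],st[i]
                                                       ~~~~~~~~~^^^^^^^^^^
ValueError: attempt to get argmax of an empty sequence
```

```bash
python3 - <<'E'
from h import *
c=snap('top','top2.png'); g=c['img'].max(2); print(g[248:284,272:308].min(), g[250:286,332:366].min(), read_state()['time'], cv2.imread('pics/top1.png')[265,290],cv2.imread('pics/top2.png')[265,290])
E
```

```text
45 48 0.35 [48 46 45] [49 46 46]
```

View pics/top2.png

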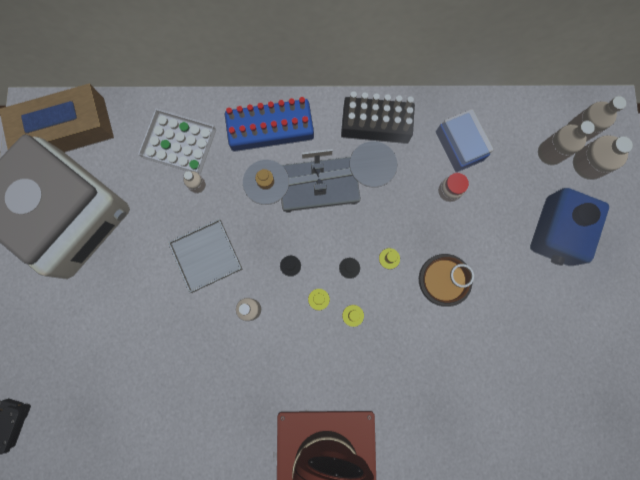

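Same scene; the rubber is only ~46–60 bright, so I raise the threshold.

```bash
sed -i 's/th=45/th=75/' m.py; python3 m.py
```

```text
flange z.048 [290.02821317 265.42633229] [ 21  20 319] [0.45949214 0.08320265 0.048     ]
flange z.048 [349.22468354 267.53797468] [ 20  20 316] [ 0.45355778 -0.06005391  0.048     ]
yellow [array([0.379, 0.014, 0.048]), array([ 0.474, -0.16 ,  0.048]), array([ 0.338, -0.067,  0.048])]
pan [ 0.68701905 -0.11368644  0.13      ] (array([ 0.6886, -0.1144,  0.1255]), np.float64(0.0003))
mouth [ 0.42396809 -0.3012923   0.145     ] (array([ 0.424 , -0.3018,  0.1402]), np.float64(0.0021))
tray [0.4890853 0.2977453 0.004    ]
bottle [0.35551036 0.17654063 0.105     ]
vial [0.67214423 0.32211918 0.09      ]
cup [ 0.65377376 -0.32480625  0.075     ]
cw [0.64214192 0.13490781 0.17      ]
[array([0.525, 0.382, 0.022]), array([0.575, 0.256, 0.022]), array([0.459, 0.206, 0.022]), array([0.401, 0.327, 0.022])]
```

View pics/b.png

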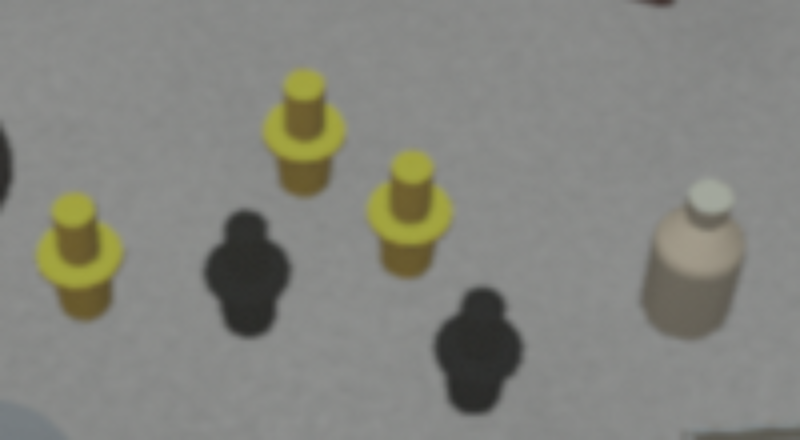

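The crop shows both black stoppers upright, knob up: B at crop (247,270), A at crop (478,350). I go above A, closing line along x.

```bash
python3 -m pendant '[[[0.062,-0.12,0],[0,0,-0.15],0.6],[[0.062,-0.12,0],[0,0,-0.15],0.6],[[0.062,-0.12,0],[0,0,-0.15],0.6],[[0.062,-0.12,0],[0,0,-0.15],0.6],[[0.062,-0.12,0],[0,0,-0.15],0.6],[[0.062,-0.12,0],[0,0,-0.15],0.6],[[0.062,-0.12,0],[0,0,-0.15],0.6],[[0.062,-0.12,0],[0,0,-0.15],0.6],[[0.062,-0.12,0],[0,0,-0.15],0.6],[[0.062,-0.12,0],[0,0,-0.15],0.6],[[0.062,-0.12,0],[0,0,-0.15],0.6],[[0.062,-0.12,0],[0,0,0],0.6],[[0.062,-0.12,0],[0,0,0],0.6],[[0.062,-0.12,0],[0,0,0],0.6],[[0.062,-0.12,0],[0,0,0],0.6],[[0.062,-0.12,0],[0,0,0],0.6],[[0.062,-0.12,0],[0,0,0],0.6],[[0.062,-0.12,0],[0,0,0],0.6],[[0,0,0],[0,0,0],0.6],[[0,0,0],[0,0,0],0.6]]' 30
python3 - <<'E'
from h import *
c=snap('wrist','w1.png'); s=read_state(); print(s['joint_pos'],s['grip_width'],c['position'],proj(c,(.4595,.0832,.088)))
E
```

```text
time: 2.12
ee_pos: [0.4584, 0.0832, 0.1858]
orientation: [-0.0, 0.71, 0.704, 0.0]
ft_force: [-0.2, 0.8, -0.3]
grip_width: 0.6
grip_force: 0.0
[-0.9267352  -0.08872174  0.62072987  1.91849241  0.05307388  1.29561596
 -0.32757401] 0.6009799021226986 [0.46043008 0.15919978 0.38430467] (np.float64(323.53338720124646), np.float64(226.7922683877193))
```

View pics/w1.png

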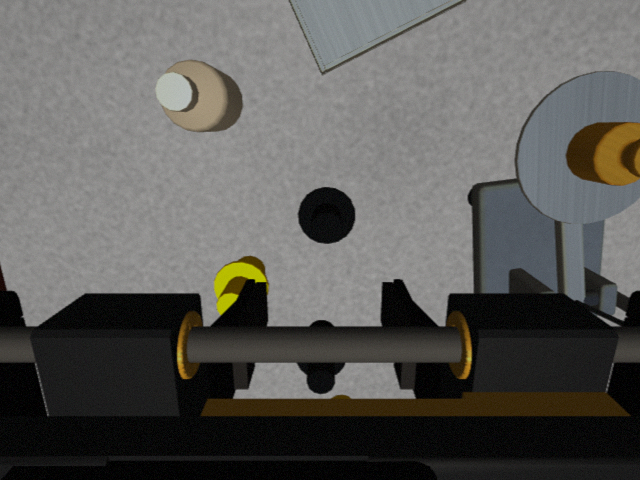

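The wrist picture shows A's flange ring at (327,215) and B at (320,350), partly behind the gripper bar. I measure A from the flange blob.

```bash
python3 - <<'E'
from h import *
c=snap('wrist'); x0,y0=285,170
m=(c['img'][y0:265,x0:370].max(2)<60).astype(np.uint8)
k=max(cv2.findContours(m,0,2)[0],key=cv2.contourArea); e=cv2.fitEllipse(k); u,v=e[0][0]+x0,e[0][1]+y0
print(e,u,v,onz(c,u,v,.048),read_state()['ee_pos'])
E
```

```text
((42.01578140258789, 46.58779525756836), (55.158355712890625, 55.668113708496094), 67.63176727294922) 327.0157814025879 216.58779525756836 [0.46190897 0.08392076 0.048     ] [0.45755457 0.08565543 0.1855471 ]
```

```bash
python3 -m pendant '[[[0.012,-0.006,-0.08],[0,0,0],0.6],[[0,0,-0.12],[0,0,0],0.6],[[0,0,-0.12],[0,0,0],0.6],[[0,0,-0.12],[0,0,0],0.6],[[0,0,-0.06],[0,0,0],0.6],[[0,0,-0.032],[0,0,0],0.6],[[0,0,0],[0,0,0],0.6],[[0,0,0],[0,0,0],0.0],[[0,0,0],[0,0,0],0.0],[[0,0,0],[0,0,0],0.0],[[0,0,0],[0,0,0],0.0],[[0,0,0],[0,0,0],0.0],[[0,0,0],[0,0,0],0.0]]' 30
```

```text
time: 3.3
ee_pos: [0.4611, 0.0835, 0.0529]
orientation: [0.0, 0.709, 0.706, 0.0]
ft_force: [-0.5, 0.4, -1.2]
grip_width: 0.232
grip_force: 0.0
```

```bash
python3 -c "
from h import *
c=snap('wrist','w2.png');print(read_state()['grip_width'],read_state()['grip_force'])"
```

```text
0.18583872218914238 0.0
```

View pics/w2.png

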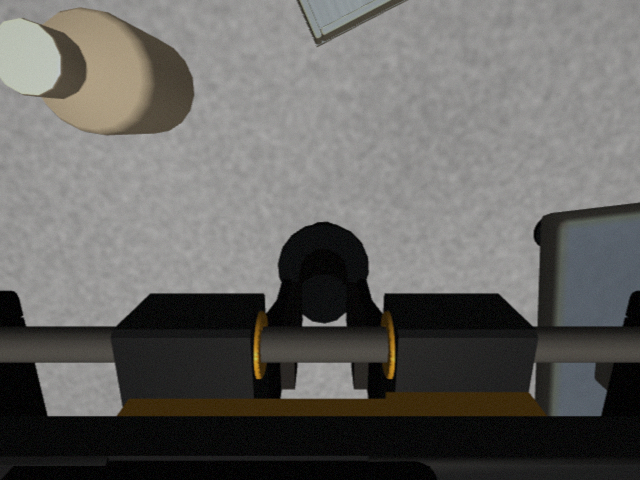

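The wrist picture shows A's knob top at (324,298) and flange at (323,262). The finger tips lie lower in the picture, near row 380, so the jaws are closing beside the knob. I check with geometry.

```bash
python3 - <<'E'
from h import *
c=snap('wrist'); s=read_state()
print(c['position'],c['rotation'].round(3).tolist(),c['fov_y'],s['ee_pos'],s['grip_width'],s['joint_pos'])
print(onz(c,324,298,.088),onz(c,323,262,.048),proj(c,(.461,.0835,.053)))
t=snap('top'); m=(t['img'][245:290,270:310].max(2)<75).astype(np.uint8); M=cv2.moments(m,True); print(M['m10']/M['m00']+270,M['m01']/M['m00']+245,M['m00'])
E
```

```text
[0.46271924 0.15940004 0.25136193] [[1.0, -0.004, -0.001], [-0.004, -0.96, -0.28], [-0.0, 0.28, -0.96]] 63.69799969467946 [0.46099416 0.08340105 0.05275489] 0.14225813723148714 [-0.90105011  0.08142514  0.66118422  2.07865827 -0.05966461  0.99912101
 -0.21322717]
[0.46245526 0.08363261 0.088     ] [0.46191564 0.08696868 0.048     ] (np.float64(321.3360143640009), np.float64(271.0470364737289))
303.73333333333335 254.0 15.0
```

```bash
python3 -c "
from h import *
c=snap('wrist');s=snap('scene');S=read_state();print(S['grip_width'],S['grip_force'])
a=cv2.resize(c['img'][210:410,240:405],(495,600)); a=cv2.convertScaleAbs(a,alpha=2.5)
u,v=map(int,proj(s,(.461,.0835,.06))); b=cv2.resize(s['img'][v-60:v+60,u-30:u+30],(300,600)); b=cv2.convertScaleAbs(b,alpha=1.8)
cv2.imwrite('pics/c.png',np.hstack([a,b])[:,:,::-1])"
```

```text
0.034468631569935466 0.0
```

View pics/c.png

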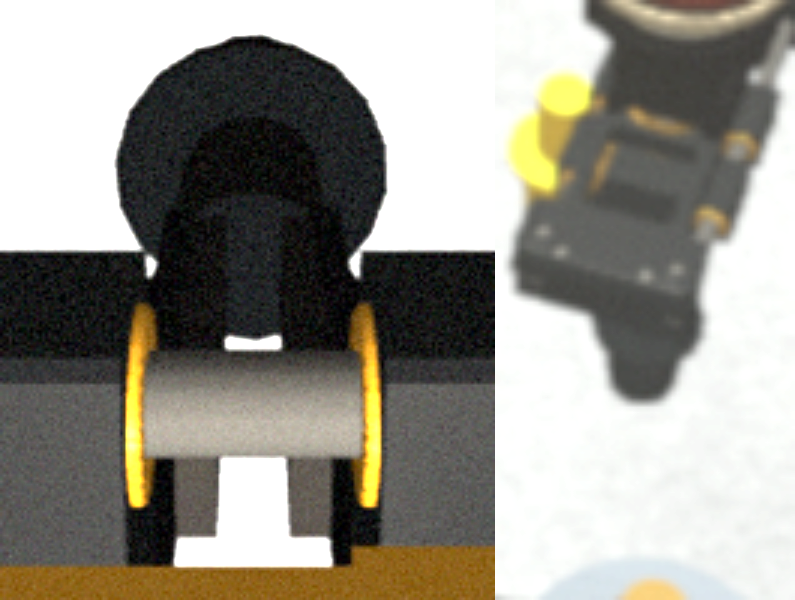

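The pads closed to nothing without touching. In the picture the finger tips (crop row ~200, image row ~277) lie in front of the knob top. Tip spacing in w1 also puts them about 37 mm higher than the reported TCP. I re-open, descend in short steps while watching the force, and try again.

```bash
python3 -m pendant '[[[0,0,0],[0,0,0],0.6],[[0,0,0],[0,0,0],0.6],[[0,0,0],[0,0,0],0.6],[[0,0,0],[0,0,0],0.6],[[0,0,0],[0,0,0],0.6],[[0,0,0],[0,0,0],0.6],[[0,0,0],[0,0,0],0.6],[[0,0,0],[0,0,0],0.6],[[0,0,-0.03],[0,0,0],0.6],[[0,0,-0.03],[0,0,0],0.6],[[0,0,0],[0,0,0],0.6]]'
python3 - <<'E'
from h import *
c=snap('wrist'); s=read_state(); print(s['ee_pos'],s['grip_width'],s['ft_force'],c['cy'],c['cx'])
for z in(.088,): print(proj(c,(.461,.0835,z)))
g=cv2.convertScaleAbs(c['img'][200:400,200:440],alpha=2.5); cv2.imwrite('pics/d.png',cv2.resize(g,(720,600))[:,:,::-1])
E
```

```text
time: 4.47
ee_pos: [0.4597, 0.0831, 0.0358]
orientation: [-0.0, 0.708, 0.706, -0.001]
ft_force: [-0.7, 0.5, 0.6]
grip_width: 0.597
grip_force: 0.0
[0.4599589  0.08301395 0.03641426] 0.5957709276274578 [0.17694561 0.26987393 0.63972207] 239.42333970957608 323.91085375199606
(np.float64(323.3357792940456), np.float64(314.8750395715482))
```

View pics/d.png

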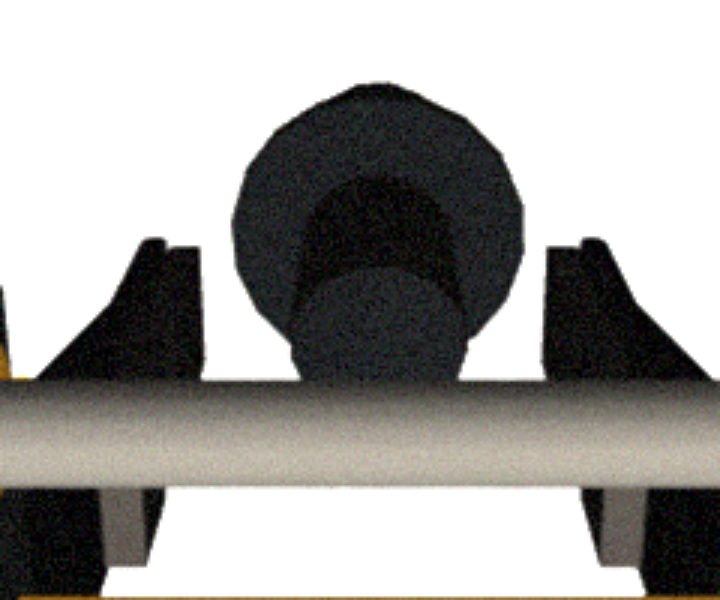

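The crop shows knob top at crop (380,330), between the open tips at (200,245) and (548,245). The tips are only just below the knob top, so the offset is confirmed. I go 17 mm lower and close.

```bash
python3 -m pendant '[[[0,0,-0.034],[0,0,0],0.6],[[0,0,-0.034],[0,0,0],0.6],[[0,0,0],[0,0,0],0],[[0,0,0],[0,0,0],0],[[0,0,0],[0,0,0],0],[[0,0,0],[0,0,0],0],[[0,0,0],[0,0,0],0],[[0,0,0],[0,0,0],0]]' 30
```

```text
time: 5.18
ee_pos: [0.4611, 0.0835, 0.0208]
orientation: [0.0, 0.708, 0.706, 0.0]
ft_force: [-0.3, -0.8, 1.2]
grip_width: 0.291
grip_force: 30.0
```

```bash
python3 -m pendant '[[[0,0,0.05],[0,0,0],0],[[0,0,0.1],[0,0,0],0],[[0,0,0.12],[0,0,0],0],[[0,0,0.12],[0,0,0],0],[[0,0,0.12],[0,0,0],0],[[0,0,0.12],[0,0,0],0],[[0,0,0.09],[0,0,0],0],[[0,0,0],[0,0,0],0],[[0,0,0],[0,0,0],0],[[0,0,0],[0,0,0],0],[[0,0,0],[0,0,0],0]]'
python3 -m pendant '[[[0.03,-0.08,0],[0,0,0],0],[[0.05,-0.13,0],[0,0,0],0],[[0.06,-0.13,0],[0,0,0],0],[[0.1,-0.12,0],[0,0,0],0],[[0.1,-0.12,0],[0,0,0],0],[[0.12,-0.1,0],[0,0,0],0],[[0.12,-0.08,0],[0,0,0],0],[[0.12,-0.03,0],[0,0,0],0],[[0.12,0,0],[0,0,0],0],[[0.08,0,0],[0,0,0],0],[[0.008,0,0],[0,0,0],0],[[0,0,0],[0,0,0],0],[[0,0,0],[0,0,0],0]]'
```

```text
time: 6.1
ee_pos: [0.4601, 0.0832, 0.1993]
orientation: [-0.0, 0.708, 0.706, -0.001]
ft_force: [0.1, -0.0, -0.6]
grip_width: 0.287
grip_force: 30.0
time: 7.18
ee_pos: [0.6869, -0.1147, 0.1994]
orientation: [-0.001, 0.709, 0.705, -0.001]
ft_force: [0.6, -0.3, -1.4]
grip_width: 0.294
grip_force: 30.0
```

```bash
python3 -m pendant '[[[0,0,-0.05],[0,0,0],0],[[0,0,-0.06],[0,0,0],0],[[0,0,-0.04],[0,0,0],0],[[0,0,-0.02],[0,0,0],0],[[0,0,-0.016],[0,0,0],0],[[0,0,-0.008],[0,0,0],0],[[0,0,0],[0,0,0],0],[[0,0,0],[0,0,0],0]]'
python3 - <<'E'
from h import *
s=snap('scene'); t=snap('top'); u,v=map(int,proj(s,(.688,-.114,.13)))
a=cv2.resize(s['img'][v-85:v+65,u-100:u+100],(800,600)); cv2.imwrite('pics/e.png',a[:,:,::-1])
print(read_state()['ft_force'])
E
```

```text
time: 7.85
ee_pos: [0.6881, -0.1142, 0.1525]
orientation: [0.0, 0.708, 0.706, 0.0]
ft_force: [-0.3, -0.8, -1.0]
grip_width: 0.283
grip_force: 30.0
[ 0.10258863  0.22478824 -0.15657642]
```

View pics/e.png

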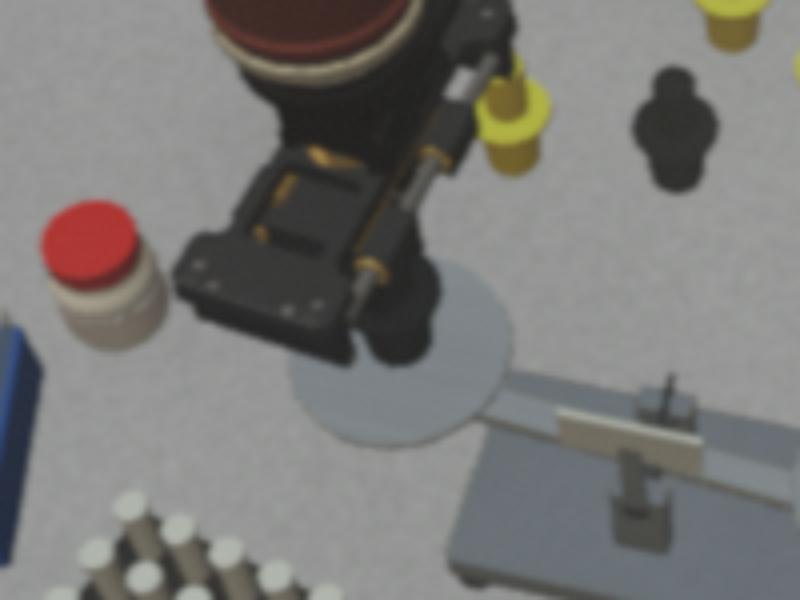

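The stopper A's foot is at crop (400,350), over the pan centre at (400,352). I lower 1.5 mm, release, rise and measure the beam.

```bash
python3 -m pendant '[[[0,0,-0.006],[0,0,0],0],[[0,0,0],[0,0,0],0],[[0,0,0],[0,0,0],0.5],[[0,0,0],[0,0,0],0.5],[[0,0,0],[0,0,0],0.5],[[0,0,0],[0,0,0],0.5],[[0,0,0],[0,0,0],0.5],[[0,0,0.05],[0,0,0],0.5],[[0,0,0.1],[0,0,0],0.5],[[0,0,0.12],[0,0,0],0.5],[[0,0,0.12],[0,0,0],0.5],[[0,0,0.1],[0,0,0],0.5],[[0,0,0],[0,0,0],0.5],[[0,0,0],[0,0,0],0.5],[[0,0,0],[0,0,0],0.5],[[0,0,0],[0,0,0],0.5],[[0,0,0],[0,0,0],0.5],[[0,0,0],[0,0,0],0.5]]'
python3 - <<'E'
from h import *
s=snap('scene'); w=snap('wrist'); print(read_state()['ee_pos'])
u,v=map(int,proj(s,(.688,-.114,.13)))
print('pan centre px up/down',proj(s,(.688,-.114,.13)),proj(s,(.688,-.114,.091)))
# wrist: pan radius & stopper flange
g=cv2.convertScaleAbs(w['img'],alpha=1.6); S=s['img'][v-85:v+85,u-100:u+150]
cv2.imwrite('pics/f.png',np.hstack([cv2.resize(S,(400,272)),cv2.resize(g,(363,272))])[:,:,::-1])
for z,n in((.13,'up'),(.091,'dn')): print(n,'flange wrist',proj(w,(.688,-.114,z+.048)), 386*.052/((w['rotation'].T@(np.array([.688,-.114,z+.048])-w['position']))[2]))
k=max(cv2.findContours((w['img'][:280,200:450].max(2)<60).astype(np.uint8),0,2)[0],key=cv2.contourArea); print(cv2.boundingRect(k),cv2.contourArea(k))
E
```

```text
time: 9.45
ee_pos: [0.6876, -0.1139, 0.2721]
orientation: [-0.001, 0.708, 0.706, -0.0]
ft_force: [-0.5, 0.4, 0.2]
grip_width: 0.5
grip_force: 0.0
[ 0.68768213 -0.11400051  0.27250206]
pan centre px up/down (np.float64(253.0921734135489), np.float64(271.6483617810278)) (np.float64(255.54769010082535), np.float64(281.6881466823378))
up flange wrist (np.float64(322.8535212265732), np.float64(227.82368833003616)) 66.37204122230195
dn flange wrist (np.float64(323.0434584832757), np.float64(216.67481250370628)) 59.060806074706484
(202, 135, 48, 145) 3853.5
```

View pics/f.png

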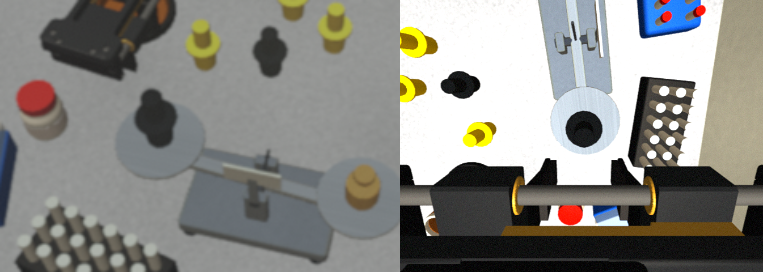

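The last picture shows A upright, alone on the pan: pan at crop (160,139), about scene px (253,273), and flange in the wrist half at (584,128). It looks un-sunk; I confirm by comparing numerically with the first scene image.

```bash
python3 - <<'E'
from h import *
s=snap('scene'); a=cv2.imread('pics/scene1.png')[:,:,::-1]
for n,(x0,y0,x1,y1) in dict(cw=(345,280,410,335),pan=(222,270,282,300),ctrl=(290,360,410,430)).items():
    print(n,np.abs(a[y0:y1,x0:x1].astype(int)-s['img'][y0:y1,x0:x1]).mean().round(1))
w=snap('wrist'); m=(w['img'][190:262,280:375].max(2)<60).astype(np.uint8)
k=max(cv2.findContours(m,0,2)[0],key=cv2.contourArea); e=cv2.fitEllipse(k);print(e, onz(w,e[0][0]+280,e[0][1]+190,.178))
E
```

```text
cw 9.2
pan 12.8
ctrl 7.7
((43.75447463989258, 36.959354400634766), (62.55174255371094, 63.20441436767578), 86.06746673583984) [ 0.6888827 -0.1134901  0.178    ]
```

```bash
python3 - <<'E'
from h import *
s=snap('scene')['img']; a=cv2.imread('pics/scene1.png')[:,:,::-1]
for n,(x0,y0,x1,y1) in dict(cw=(345,280,412,335),rack=(290,360,410,430)).items():
    r=cv2.matchTemplate(np.ascontiguousarray(s[y0-15:y1+15,x0-15:x1+15]),np.ascontiguousarray(a[y0:y1,x0:x1]),cv2.TM_CCOEFF_NORMED); print(n,np.array(cv2.minMaxLoc(r)[3])-15,r.max())
E
```

```text
cw [0 0] 0.99900025
rack [0 0] 0.99964505
```

Unmoved counterweight with A on the pan: A is the hollow one. It goes back off the pan and into the tray.

```bash
python3 -m pendant '[[[0,0,-0.1],[0,0,0],0.5],[[0,0,-0.12],[0,0,0],0.5],[[0,0,-0.12],[0,0,0],0.5],[[0,0,-0.1],[0,0,0],0.5],[[0,0,-0.045],[0,0,0],0.5],[[0,0,0],[0,0,0],0.5],[[0,0,0],[0,0,0],0],[[0,0,0],[0,0,0],0],[[0,0,0],[0,0,0],0],[[0,0,0],[0,0,0],0],[[0,0,0],[0,0,0],0],[[0,0,0],[0,0,0],0],[[0,0,0.04],[0,0,0],0],[[0,0,0.1],[0,0,0],0],[[0,0,0.1],[0,0,0],0],[[0,0,0],[0,0,0],0]]' 30
```

```text
time: 11.03
ee_pos: [0.6897, -0.1151, 0.2177]
orientation: [0.003, 0.709, 0.706, 0.002]
ft_force: [0.5, -0.5, 0.8]
grip_width: 0.289
grip_force: 29.9
```

```bash
python3 -m pendant '[[[-0.08,0,0],[0,0,0],0],[[-0.12,0,0],[0,0,0],0],[[-0.12,0.04,0],[0,0,0],0],[[-0.12,0.08,0],[0,0,0],0],[[-0.11,0.11,0],[0,0,0],0],[[-0.1,0.12,0],[0,0,0],0],[[-0.08,0.13,0],[0,0,0],0],[[-0.06,0.13,0],[0,0,0],0],[[0,0.14,0],[0,0,0],0],[[0,0.14,0],[0,0,0],0],[[0,0.14,0],[0,0,0],0],[[0,0.14,0],[0,0,0],0],[[0,0.14,0],[0,0,0],0],[[0,0.14,0],[0,0,0],0],[[0,0.14,0],[0,0,0],0],[[0,0.12,0],[0,0,0],0],[[0,0.06,0],[0,0,0],0],[[0,0,0],[0,0,0],0],[[0,0,0],[0,0,0],0]]'
```

```text
time: 12.62
ee_pos: [0.4904, 0.3282, 0.2117]
orientation: [0.0, 0.708, 0.706, -0.0]
ft_force: [-0.1, -0.4, -1.0]
grip_width: 0.294
grip_force: 29.9
```

```bash
python3 -m pendant '[[[0,-0.06,-0.08],[0,0,0],0],[[0,-0.07,-0.12],[0,0,0],0],[[0,0,-0.12],[0,0,0],0],[[0,0,-0.12],[0,0,0],0],[[0,0,-0.12],[0,0,0],0],[[0,0,-0.1],[0,0,0],0],[[0,0,-0.04],[0,0,0],0],[[0,0,-0.02],[0,0,0],0],[[0,0,0],[0,0,0],0],[[0,0,0],[0,0,0],0]]'
```

```text
time: 13.45
ee_pos: [0.4915, 0.2958, 0.0333]
orientation: [0.0, 0.709, 0.705, 0.001]
ft_force: [0.1, 0.8, -0.4]
grip_width: 0.29
grip_force: 29.9
```

```bash
python3 -c "
from h import *
print(read_state()['ee_pos'],read_state()['ft_force'])
w=snap('wrist'); m=(w['img'][215:262,270:380].max(2)<60).astype(np.uint8)
k=max(cv2.findContours(m,0,2)[0],key=cv2.contourArea);print(cv2.boundingRect(k))"
```

```text
[0.49145664 0.29581671 0.03330121] [ 0.10134699  0.77718577 -0.39552137]
(9, 18, 89, 29)
```

```bash
python3 -m pendant '[[[0,0,-0.012],[0,0,0],0],[[0,0,-0.01],[0,0,0],0],[[0,0,0],[0,0,0],0],[[0,0,0],[0,0,0],0]]'
```

```text
time: 13.83
ee_pos: [0.491, 0.2967, 0.0278]
orientation: [-0.0, 0.708, 0.706, 0.001]
ft_force: [-2.6, -0.3, 9.5]
grip_width: 0.289
grip_force: 30.0
```

```bash
python3 -m pendant '[[[0,0,0.004],[0,0,0],0],[[0,0,0],[0,0,0],0.5],[[0,0,0],[0,0,0],0.5],[[0,0,0],[0,0,0],0.5],[[0,0,0],[0,0,0],0.5],[[0,0,0.05],[0,0,0],0.6],[[0,0,0.1],[0,0,0],0.6],[[0,0,0.12],[0,0,0],0.6],[[0,0,0.12],[0,0,0],0.6],[[0,0,0.12],[0,0,0],0.6],[[0,0,0.1],[0,0,0],0.6],[[0,0,0.03],[0,0,0],0.6],[[0,0,0],[0,0,0],0.6]]'
python3 -m pendant '[[[-0.012,-0.08,0],[0,0,0],0.6],[[-0.013,-0.12,0],[0,0,0],0.6],[[-0.013,-0.12,0],[0,0,0],0.6],[[-0.013,-0.12,0],[0,0,0],0.6],[[-0.013,-0.12,0],[0,0,0],0.6],[[-0.013,-0.12,0],[0,0,0],0.6],[[-0.013,-0.12,0],[0,0,0],0.6],[[-0.013,-0.12,0],[0,0,0],0.6],[[-0.013,-0.12,0],[0,0,0],0.6],[[-0.013,-0.12,0],[0,0,0],0.6],[[-0.013,-0.12,0],[0,0,0],0.6],[[0,-0.1,0],[0,0,0],0.6],[[0,-0.04,0],[0,0,0],0.6],[[0,0,0],[0,0,0],0.6],[[0,0,0],[0,0,0],0.6],[[0,0,0],[0,0,0],0.6]]'
cat > fl.py <<'E'
from h import *
s=read_state(); w=snap('wrist'); p=s['ee_pos']; print(p,s['grip_width'])
m=(w['img'][:262,200:450].max(2)<60).astype(np.uint8)
for k in cv2.findContours(m,0,2)[0]:
    if cv2.contourArea(k)>800:
        e=cv2.fitEllipse(k); print(e, onz(w,e[0][0]+200,e[0][1],.048))
# A in the tray, from top: knob/flange blob
t=snap('top'); u,v=map(int,proj(t,(.491,.296,.052))); m=(t['img'][v-18:v+18,u-18:u+18].max(2)<75).astype(np.uint8)
k=max(cv2.findContours(m,0,2)[0],key=cv2.contourArea); e=cv2.fitEllipse(k); print('A',e,onz(t,e[0][0]+u-18,e[0][1]+v-18,.052))
E
python3 fl.py
```

```text
time: 14.92
ee_pos: [0.4917, 0.2965, 0.1903]
orientation: [-0.0, 0.709, 0.706, 0.002]
ft_force: [-0.4, 0.9, -0.4]
grip_width: 0.598
grip_force: 0.0
time: 16.25
ee_pos: [0.4548, -0.0575, 0.1869]
orientation: [-0.0, 0.708, 0.706, -0.0]
ft_force: [1.4, 0.0, 0.3]
grip_width: 0.598
grip_force: 0.0
[ 0.45475862 -0.05748237  0.18690603] 0.5983016350914677
((123.46794891357422, 217.48269653320312), (54.80229568481445, 55.50435256958008), 81.1220474243164) [ 0.45553057 -0.05959568  0.048     ]
A ((18.197219848632812, 19.621463775634766), (18.773597717285156, 20.053117752075195), 81.00293731689453) [0.48891904 0.29546511 0.052     ]
```

A stands upright in the tray at (0.489, 0.2955). B is right below the tool; I grasp it.

```bash
python3 -m pendant '[[[0.002,-0.002,-0.08],[0,0,0],0.6],[[0,0,-0.12],[0,0,0],0.6],[[0,0,-0.12],[0,0,0],0.6],[[0,0,-0.12],[0,0,0],0.6],[[0,0,-0.12],[0,0,0],0.6],[[0,0,-0.07],[0,0,0],0.6],[[0,0,-0.038],[0,0,0],0.6],[[0,0,0],[0,0,0],0],[[0,0,0],[0,0,0],0],[[0,0,0],[0,0,0],0],[[0,0,0],[0,0,0],0],[[0,0,0],[0,0,0],0],[[0,0,0],[0,0,0],0]]' 40
```

```text
time: 17.43
ee_pos: [0.456, -0.0593, 0.0209]
orientation: [0.0, 0.708, 0.706, 0.001]
ft_force: [0.3, 0.4, 2.9]
grip_width: 0.29
grip_force: 39.8
```

```bash
python3 -m pendant '[[[0,0,0.05],[0,0,0],0],[[0,0,0.1],[0,0,0],0],[[0,0,0.12],[0,0,0],0],[[0,0,0.12],[0,0,0],0],[[0,0,0.12],[0,0,0],0],[[0,0,0.12],[0,0,0],0],[[0,0,0.1],[0,0,0],0],[[0,0,0.03],[0,0,0],0],[[0,0,0],[0,0,0],0]]'
python3 -m pendant '[[[-0.01,-0.07,0],[0,0,0],0],[[-0.01,-0.12,0],[0,0,0],0],[[-0.01,-0.12,0],[0,0,0],0],[[-0.01,-0.12,0],[0,0,0],0],[[-0.01,-0.12,0],[0,0,0],0],[[-0.01,-0.12,0],[0,0,0],0],[[-0.01,-0.12,0],[0,0,0],0],[[-0.01,-0.12,0],[0,0,0],0],[[-0.01,-0.12,0],[0,0,0],0],[[-0.01,-0.12,0],[0,0,0],0],[[-0.01,-0.06,0],[0,0,0],0],[[-0.01,-0.03,0],[0,0,0],0],[[0,0,0],[0,0,0],0],[[0,0,0],[0,0,0],0]]'
cat > rim.py <<'E'
from h import *
s=read_state(); w=snap('wrist'); print(s['ee_pos'],s['grip_width'])
u,v=proj(w,(.424,-.301,.145)); print('pred',u,v,'r',386*.026/((w['rotation'].T@(np.array([.424,-.301,.145])-w['position']))[2]))
hsv=cv2.cvtColor(w['img'],cv2.COLOR_RGB2HSV)
x0,y0=max(int(u)-70,0),max(int(v)-70,0); c=w['img'][y0:y0+140,x0:x0+140]; cv2.imwrite('rim.png',c[:,:,::-1])
sm=cv2.resize(c,(28,28),interpolation=cv2.INTER_AREA)
for r in sm[::1]: print(' '.join('%02x%02x%02x'%tuple(p//1) for p in r[::2]))
E
python3 rim.py
```

```text
time: 18.18
ee_pos: [0.4565, -0.0595, 0.2119]
orientation: [0.0, 0.709, 0.706, 0.002]
ft_force: [0.5, 0.0, -1.8]
grip_width: 0.29
grip_force: 39.8
time: 19.35
ee_pos: [0.4249, -0.3531, 0.2108]
orientation: [-0.001, 0.71, 0.705, -0.001]
ft_force: [-0.2, 1.0, -0.8]
grip_width: 0.288
grip_force: 39.8
[ 0.42494873 -0.35311404  0.21075997] 0.28751050868842004
pred 320.25139654319986 163.6152354660448 r 38.54200374708634
a1a09f a3a3a1 a5a4a3 a5a4a3 292827 2f2c27 3c2412 462307 462207 3a2618 2e2c28 4c4b4a 9b9a99 9b9b99
a19f9f a6a6a4 a3a2a0 5e5d5c 2f2b27 432007 472204 6c3506 612e04 452004 3d2411 2c2a27 969594 9e9d9c
a19f9f a2a2a0 a5a4a2 282623 3e210a 552806 ae5b0f b35e12 b35d11 9e500d 472105 36281e 353433 969594
a9a8a6 a3a2a1 7a7978 312a24 411e03 b05b0f b25e12 b35f13 b45f13 b45f12 9a4d0b 4c2405 2d2b28 999897
a7a6a5 a09f9e 2c2b29 3e1f0a 92480a b25e12 b25f13 b35f11 b46012 b56012 b56012 532703 372b21 727170
a6a5a3 a6a6a4 2b2926 3f1e05 b25d11 b35f12 b25f12 b46113 b56115 b66114 b56113 a3540f 482508 383735
a7a7a5 a3a2a1 322a23 612e05 b25d12 b26012 b36013 ae6a2a b1631e b66316 b66315 b76214 472003 2b
[... 1362 characters left out ...]
 403e3b a2a19f
a4a3a2 a1a09e a4a3a2 52514f 3e2615 3a1903 959085 ccd1cf c3c7c3 5f4d3e 451e01 372f29 969594 a4a3a2
a4a3a2 a2a2a0 a2a1a0 a2a2a0 312f2c 402410 3f1b02 422713 3d1d07 461e02 3d2c1e 5a5957 a2a1a0 a3a2a1
a5a4a3 a5a4a3 a2a2a0 a5a4a3 929190 322f2c 3c2a1c 43250e 432711 3a2e24 52504d 9f9f9e a1a09f a2a1a0
a5a4a2 a7a6a4 a5a4a3 a7a5a4 a09f9e 969594 585654 363431 3a3835 6b6967 a5a4a3 a3a1a0 a7a6a5 a6a5a4
a2a2a1 a4a4a2 a3a2a1 a5a4a3 a2a1a0 a6a5a3 a4a2a1 a7a6a5 a3a2a1 a4a4a2 a1a19f a6a5a4 a5a4a2 a19f9e
a3a2a0 a1a09f a9a8a7 a5a4a3 a0a09e a7a7a5 a6a6a4 a5a4a3 a1a1a0 9f9f9d a1a19f a3a2a0 a1a09f a2a1a0
a2a2a0 a7a7a5 a6a5a4 a6a6a4 a2a2a0 a3a3a1 a4a3a2 a7a6a4 a0a09e a2a1a0 a4a3a1 a19f9e a4a3a2 a9a8a7
```

```bash
cat > rim2.py <<'E'
from h import *
s=read_state(); w=snap('wrist'); print(s['ee_pos'],s['grip_width'])
u,v=proj(w,(.424,-.301,.145)); x0,y0=int(u)-75,int(v)-75; c=w['img'][y0:y0+150,x0:x0+150].astype(int)
m=((c.max(2)-c.min(2)<60)&(c.max(2)>120)).astype(np.uint8)
n,l,st,ce=cv2.connectedComponentsWithStats(m)
for i in range(1,n):
    if st[i,4]>300 and st[i,0]>2 and st[i,1]>2 and st[i,0]+st[i,2]<148:
        e=cv2.fitEllipse(cv2.convexHull(np.argwhere(l==i)[:,::-1].astype(np.float32)))
        print(st[i],e,onz(w,e[0][0]+x0,e[0][1]+y0,.145),onz(w,e[0][0]+x0,e[0][1]+y0,.143))
E
python3 rim2.py
```

```text
[ 0.42563612 -0.35230211  0.21101483] 0.28641967866594
[  43   39   76   77 1535] ((80.42825317382812, 76.98023223876953), (75.25697326660156, 76.23975372314453), 172.19223022460938) [ 0.42747087 -0.30180807  0.145     ] [ 0.42746776 -0.30199993  0.143     ]
```

```bash
python3 -m pendant '[[[0.003,0.07,0],[0,0,0],0],[[0.003,0.09,0],[0,0,0],0],[[0,0.042,0],[0,0,0],0],[[0,0,0],[0,0,0],0],[[0,0,0],[0,0,0],0],[[0,0,0],[0,0,0],0]]'
for i in 1 2 3 4; do python3 -m pendant '[[[0,0,0],[0,0,0],0]]' | grep -E 'ee_pos|orient'; done
```

```text
time: 19.95
ee_pos: [0.428, -0.3021, 0.2121]
orientation: [-0.0, 0.708, 0.706, 0.0]
ft_force: [-1.0, -0.4, -1.3]
grip_width: 0.288
grip_force: 39.8
ee_pos: [0.4275, -0.303, 0.2121]
orientation: [-0.0, 0.709, 0.705, -0.0]
ee_pos: [0.4273, -0.3032, 0.2121]
orientation: [-0.0, 0.709, 0.705, -0.001]
ee_pos: [0.4272, -0.3032, 0.212]
orientation: [-0.0, 0.709, 0.705, -0.001]
ee_pos: [0.4273, -0.303, 0.212]
orientation: [-0.0, 0.709, 0.705, -0.001]
```

```bash
python3 -m pendant '[[[0,0.003,-0.08],[0,0,0],0],[[0,0,-0.08],[0,0,0],0],[[0,0,-0.02],[0,0,0],0],[[0,0,-0.02],[0,0,0],0],[[0,0,-0.02],[0,0,0],0],[[0,0,0],[0,0,0],0],[[0,0,0],[0,0,0],0]]'
python3 -m pendant '[[[0,0,-0.02],[0,0,0],0],[[0,0,-0.02],[0,0,0],0],[[0,0,-0.02],[0,0,0],0],[[0,0,0],[0,0,0],0]]'
```

```text
time: 20.87
ee_pos: [0.4277, -0.302, 0.1575]
orientation: [-0.0, 0.709, 0.705, -0.0]
ft_force: [0.4, 0.1, -1.7]
grip_width: 0.285
grip_force: 39.8
time: 21.2
ee_pos: [0.4272, -0.3012, 0.141]
orientation: [-0.001, 0.709, 0.705, -0.0]
ft_force: [0.1, 0.1, -1.0]
grip_width: 0.288
grip_force: 39.8
```

Inside the neck with no side force. I continue to the rim.

```bash
python3 -m pendant '[[[0,0,-0.02],[0,0,0],0],[[0,0,-0.016],[0,0,0],0],[[0,0,-0.012],[0,0,0],0],[[0,0,0],[0,0,0],0],[[0,0,0],[0,0,0],0]]'
```

```text
time: 21.62
ee_pos: [0.4274, -0.3017, 0.1299]
orientation: [-0.0, 0.709, 0.705, -0.0]
ft_force: [0.4, -0.3, -0.8]
grip_width: 0.289
grip_force: 39.8
```

```bash
python3 -m pendant '[[[0,0,-0.012],[0,0,0],0],[[0,0,-0.008],[0,0,0],0],[[0,0,0],[0,0,0],0],[[0,0,0],[0,0,0],0]]';python3 -m pendant '[[[0,0,-0.004],[0,0,0],0],[[0,0,0],[0,0,0],0],[[0,0,0],[0,0,0],0]]'
```

```text
time: 21.95
ee_pos: [0.4275, -0.3016, 0.1249]
orientation: [-0.0, 0.709, 0.705, -0.0]
ft_force: [-0.3, 0.7, -1.3]
grip_width: 0.29
grip_force: 39.8
time: 22.2
ee_pos: [0.4277, -0.3018, 0.1242]
orientation: [-0.0, 0.709, 0.705, -0.0]
ft_force: [-0.9, -0.6, 1.4]
grip_width: 0.291
grip_force: 39.8
```

```bash
python3 -m pendant '[[[0,0,-0.003],[0,0,0],0],[[0,0,0],[0,0,0],0.5],[[0,0,0],[0,0,0],0.5],[[0,0,0],[0,0,0],0.5],[[0,0,0],[0,0,0],0.5],[[0,0,0.04],[0,0,0],0.5],[[0,0,0.08],[0,0,0],0.5],[[0,0,0.1],[0,0,0],0.5],[[0,0,0.1],[0,0,0],0.5],[[0,-0.1,0.08],[0,0,0],0.5],[[0,-0.1,0],[0,0,0],0.5],[[0,0,0],[0,0,0],0.5],[[0,0,0],[0,0,0],0.5]]'
python3 - <<'E'
from h import *
w=snap('wrist'); u,v=proj(w,(.427,-.302,.151)); x0,y0=int(u)-60,int(v)-60
d=lambda z:(w['rotation'].T@(np.array([.427,-.302,z])-w['position']))[2]
print('pred flange',u,v,'width home',.95*386*.052/d(.151),'20mm high',.95*386*.052/d(.171),'knob top',proj(w,(.427,-.302,.191)))
c=w['img'][y0:y0+120,x0:x0+120].astype(int); m=((c.max(2)<62)&(c.max(2)-c.min(2)<18)).astype(np.uint8)
n,l,st,ce=cv2.connectedComponentsWithStats(m)
i=l[60,60] or 1+np.argmax(st[1:,4]); e=cv2.fitEllipse(cv2.convexHull(np.argwhere(l==i)[:,::-1].astype(np.float32)))
print(st[i],e,e[0][0]+x0,e[0][1]+y0,onz(w,e[0][0]+x0,e[0][1]+y0,.151))
s=snap('scene'); t=snap('top')
for n,cam in(('scene',s),('top',t)):
    for P in((.425,-.3015,.191),(.425,-.3015,.151)):
        u,v=map(int,proj(cam,P)); print(n,P[2],u,v,cam['img'][v,u])
a=cv2.imread('pics/scene1.png')[:,:,::-1]; x0,y0,x1,y1=345,280,412,335
r=cv2.matchTemplate(np.ascontiguousarray(s['img'][y0-15:y1+15,x0-15:x1+15]),np.ascontiguousarray(a[y0:y1,x0:x1]),5); print('cw',np.array(cv2.minMaxLoc(r)[3])-15)
# black blob of B in scene: vertical extent and axis
u,v=map(int,proj(s,(.425,-.3015,.17))); c=s['img'][v-25:v+25,u-20:u+20].astype(int); m=((c.max(2)<75)&(c.max(2)-c.min(2)<15))
for r in m: print(''.join('#' if q else '.' for q in r))
E
```

```text
time: 23.28
ee_pos: [0.4262, -0.3538, 0.2239]
orientation: [0.0, 0.71, 0.704, -0.001]
ft_force: [-0.5, 0.6, -0.2]
grip_width: 0.501
grip_force: 0.0
pred flange 322.55509038567584 162.86231221002797 width home 71.37500450560592 20mm high 76.89849596490411 knob top (np.float64(322.20391869945826), np.float64(169.05296238095116))
[  27   25   73   75 4198] ((62.871856689453125, 61.935546875), (71.72494506835938, 74.3204116821289), 173.846435546875) 324.8718566894531 163.935546875 [ 0.42859574 -0.30274601  0.151     ]
scene 0.191 224 139 [45 44 45]
scene 0.151 227 151 [43 43 41]
top 0.191 468 273 [44 45 46]
top 0.151 462 275 [41 40 41]
cw [0 0]
........................................
........................................
........................................
........................................
........................................
........................................
........................................
........................................
........................................
........................................
........................................

[... 898 characters left out ...]
...
...........#####################........
...........#####################........
...........#####################........
...........####################.........
............##################..........
............#################...........
.............###############............
..............#############.............
................########................
........................................
........................................
........................................
........................................
........................................
........................................
........................................
........................................
```

The stopper is home: flange width 71.7 px against 71.4 predicted, axis upright, and the counterweight hasn't moved. Handing in.

```bash
python3 -m pendant '[[[0,0,0.08],[0,0,0],0.5],[[0,0,0.08],[0,0,0],0.5],[[0,0,0],[0,0,0],0.5],[[0,0,0],[0,0,0],0.5],[[0,0,0],[0,0,0],0.5]]' && python3 -c "
from station import sign_off; print(sign_off())"
```

```text
time: 23.85
ee_pos: [0.4279, -0.3505, 0.2627]
orientation: [-0.001, 0.708, 0.706, 0.0]
ft_force: [0.4, -0.2, 0.2]
grip_width: 0.5
grip_force: 0.0
the job is handed in; nothing more can be done
None
```

I handed the job in at about 24 s: the stopper that left the pan up (hollow) stands upright in the tray, the other (solid by elimination, not weighed) is seated upright in the flask's neck, and the balance is empty; sign-off returned no verdict, and I did not re-check the bystanders at the end.

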